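# Clear the slide dryer's flap and hold it open at the set angle

## Task

A small brown dropper bottle has been left standing on the flap of the slide drying box: take it off and stand it upright in the steel tray, setting it down rather than dropping it. Then take the flap by its black handle, raise it until it is in line with the red pointer on the box's angle scale, and keep holding it there: the flap falls shut by itself, so finish with the flap still in the gripper, still and at that angle. Do not move the pointer or disturb the other things on the bench.

Things in the scene. Friction and masses are not known exactly. Their poses are not given: they have to be found in the camera images.
- drying_box: grey slide drying box fixed to the bench, 130 (x) x 170 (y) mm, walls 48 mm high; origin at the centre of its underside; its x axis points from the front (handle side) to the hinge side, y to its left, z up. A white arc scale stands along its +y side, 90 mm from its middle, and reaches up to 130 mm above the bench, as does the pointer. A wire shelf hangs over the back of the bench (front edge at x = 0.60 m, 0.54 m above the bench): wrists must stay in front of it.
- flap (a joint): angle of the flap, the white-framed window lid of the drying box (174 mm wide, 8 mm thick, about 0.3 kg, its top 56 mm above the bench when shut). 0 is shut and level, grows as its front edge is raised, stops at 1.25 rad. It turns freely about a level axis along the box's y and falls shut when let go.
- flap_hinge (a point): point on the flap's hinge axis, middle of the far rim, 50 mm above the bench (68 mm behind the box's middle along the box's +x); axes turn with the flap; its y axis is the hinge axis; the flap reaches along its -x.
- flap_handle (a point): middle of the black bar handle that sticks straight out from the flap's front edge, 163 mm from the hinge axis along the flap's -x and 2 mm along the flap's z; the bar is 14 mm wide (y), 16 mm thick (z), 42 mm long (x) and free on all sides, 52 mm above the bench when shut. Axes turn with the flap, as at the hinge. Gripped across its width (box's y) from above, it can turn between the finger pads as the flap swings.
- pointer (a joint): angle of the red pointer, about the same hinge axis and counted as the flap's: the flap is at the mark when joint flap equals joint pointer. It is set somewhere between 0.45 and 0.8 rad and stays by friction.
- pointer_tip (a point): centre of the round red end of the pointer (18 mm across), 98 mm from the hinge axis, 95 mm to the +y side of the box's middle; its -x axis points outward along the pointer
- bottle_mid (a point): centre, half-way up, of the small brown bottle with a black dropper cap (31 x 31 x 76 mm: body 31 mm across up to 47 mm, above it the cap, about 20 mm across, to 76 mm; about 0.05 kg); loose, standing on the closed flap at the start; z up its axis
- tray: open steel instrument tray fixed on the bench, 156 (x) x 262 (y) mm outside, rim 22 mm high, flat floor about 2 mm above the bench; origin at the centre of its underside; empty
- brown_bottle: the brown bottle itself, origin at the centre of its underside
- bench_timer: white timer, 56 x 70 x 20 mm, origin under its centre; bystander
- bench_tape: beige tape roll lying flat, 54 mm across, 18 mm high, origin under its centre; bystander
- bench_tweezers: steel tweezers lying flat, 130 x 16 x 9 mm, origin under the centre; bystander
- bench_scissors: steel scissors lying flat, 125 x 57 x 6 mm, origin under the centre; bystander
- bench_notepad: white notepad, 128 x 90 x 9 mm, origin under its centre; bystander
Things that resemble listed ones, but are neither listed nor needed, are in the scene too. What is shaped like the brown_bottle but green or turquoise is not meant.

How it is judged:
By the outcome, as a careful person would: the job done as asked, in the order asked, and still so for the second after the job is handed in, while the arm keeps its last pose, push and grip.
It also fails if it takes over 61 s, if anything falls off the work surface, if the arm or the gripper's body presses on something with over 40 N, if the wrist force passes 120 N, or if a joint passes its speed limit or range.

## Robot

A 7-joint arm with a two-finger parallel gripper is mounted at the origin on a cart in front of the work surface, level with it; the furniture and walls round the work are solid. World frame = base frame: x ahead of the robot, y to its left, z up, the work surface at z = 0. Lengths are in m, angles in rad, forces in N, time in s.
With the tool pointing down it reaches from about 0.35 to 0.9 m from the base axis. Payload 8.1 kg.
Tool frame: the origin (TCP) lies on the centre line of the jaws, within the pads' length; the fingertips stand 22 mm ahead of it and the grasp point (between the pads) lies 3 mm ahead of it; z points along the fingers, y is the direction in which the jaws open and shut (so a half turn about z gives the same grasp; the last joint's range is limited). The gripper opens to 92 mm and grips with 3 to 60 N. Pads are 19 mm wide; open, the fingers measure 130 mm over their backs; the gripper's body (75 mm by 190 mm) begins 47 mm behind the grasp point.
Start: joints at [1.121, 0.434, 0.025, 1.573, -0.012, 1.134, -0.075], TCP at [0.212, -0.588, 0.249] pointing down, gripper open.
Joint ranges: [-2.62, 2.62], [-0.44, 2.09], [-1.27, 1.32], [0.08, 2.57], [-1.32, 4.46], [0.12, 2], [-2.74, 2.74]. Speed limits (rad/s): [2.22, 2.22, 3.01, 3.01, 3.14, 3.14, 3.14].

## Interface

Orientations are given as a rotation vector (axis times angle).
In Python, from cell import arm gives the robot as it stands.
- The arm moves only by the shell command python3 -m pendant 'ROWS' [FORCE]. ROWS is JSON, a list that holds one entry, the list of rows, each a list of 7 numbers: the shift along the tool's x, y, z in units of 0.04 m (1.0 is 0.04 m), then the turn, a rotation vector about the tool's x, y, z in units of 0.08 rad (1.0 is 0.08 rad), then the closure, from 0 (fully open) to 1 (shut). In form: [[[tx, ty, tz, ax, ay, az, fingers], ...]]. A call has 1 to 20 rows; each row shifts and turns the commanded pose from where the row before left it, along the tool's axes as they then stand; what a row does not reach is not made up. A row lasts 1/12 s, in which the tool goes at most 41.7 mm and 7.16 degrees, less where a joint would pass 70% of its speed; a pose out of reach is approached as far as the arm can. A call with a number of a shift or a turn outside -1 to 1 is refused whole. A call with a gripper value outside its range is refused whole. The fingers move at their own pace and stop on an object; FORCE is the grip in N (left out, the last holds). Time passes only in rows, so rows that do not move let the fingers close. It gives the time, the measured TCP pose, the force and the opening at its end, in the units of the state.
- arm.observe(): the state, without advancing time (a new reading comes with each control period).
- arm.get_image(name): name is "scene" or "top"; returns a dict with "img" (420x560x3 uint8, red, green, blue), "z_map" (420x560 float32, m along the optical axis (not along the pixel's ray), 0 where there is no reading), "K" (3x3 intrinsics, pixels), "R" (3x3) and "t" (3): a world point X has camera coordinates R X + t. Camera axes: x right, y down, z forward; pixel columns grow to the right and rows downward; lengths in m; the calibration is good to about 2 mm. A picture is of the moment at which its call begins.
- arm.sign_off(): hands the job in, once; it reports no verdict.
The state is a dict: "clock": time; "joints": joint angles; "dq": joint speeds; "joint_efforts": joint torques, N m; "position": TCP position; "ee_rot": TCP orientation; "force": force on the tool from outside, world axes, zero at the start; "ft_torque": the same for the moment, N m; "width": opening from 0.0 (shut) to 1.0 (fully open).
Only numpy, scipy, OpenCV 4.12 (cv2) and the standard library are available. Lean on these libraries where they do the work, as an engineer would, in place of code of your own. Each camera call takes 0.05 s, during which the arm holds its last target.

## Working session

There is one attempt and no reset: what is moved stays moved. The work goes in short steps, Python scripts to look and compute and a shell command to move; the robot and the scene stay as the last step left them, time stands still between calls to the robot, and variables do not carry over. Pictures are saved under pics/ and viewed, and the job is handed in when it is done.

```bash
mkdir -p pics; cat > h.py <<'E'
from cell import arm
import numpy as np, cv2
from scipy.spatial.transform import Rotation as Ro
def shot(name,tag,crop=None,scale=1):
    d=arm.get_image(name); im=d["img"][:,:,::-1]
    if crop: u0,v0,u1,v1=crop; im=im[v0:v1,u0:u1]
    if scale!=1: im=cv2.resize(im,None,fx=scale,fy=scale,interpolation=cv2.INTER_CUBIC)
    cv2.imwrite(f"pics/{tag}.png",im); return d
def w(d,u,v,r=1):
    z=d["z_map"][v-r:v+r+1,u-r:u+r+1]; z=np.median(z[z>0])
    return d["R"].T@(z*np.linalg.inv(d["K"])@[u,v,1]-d["t"])
def pix(d,X):
    c=d["R"]@np.array(X)+d["t"]; p=d["K"]@c; return p[:2]/p[2]
E
python3 - <<'E'
from h import *
for n in("scene","top"):
    d=shot(n,n+"0"); np.savez(n+"0.npz",**d); print(n,-d["R"].T@d["t"],d["R"][2])
s=arm.observe(); print(s)
E
```

```text
scene [0.01100965 0.69858412 0.66059542] [ 0.48852473 -0.67008982 -0.55885886]
top [ 0.41726931 -0.02420705  1.50317599] [ 0.06797182  0.01558315 -0.99756554]
{'clock': 0.1, 'joints': array([ 1.12137261,  0.43513416,  0.02496547,  1.57398781, -0.01160254,
        1.13402485, -0.07510587]), 'dq': array([ 7.39145268e-04, -1.62180983e-03,  3.85425750e-05, -2.40264367e-03,
        1.78877642e-04,  6.70336461e-04, -1.17449828e-04]), 'joint_efforts': array([ 2.84948037e-03, -6.69129181e+01,  9.88016725e-01, -3.15146005e+01,
       -6.04865653e-02,  3.74612049e-02,  9.92486298e-05]), 'position': array([ 0.21225771, -0.58739832,  0.24804231]), 'ee_rot': array([-3.09315167e+00, -5.41721692e-01,  5.69235571e-04]), 'force': array([ 0.43774305,  0.23046164, -0.44802157]), 'ft_torque': array([-0.04075596, -0.05561396, -0.0128305 ]), 'width': 0.9981202185631791}
```

```bash
ls -la .; ls pics
```

```text
total 3240
drwxr-xr-x  3 agent agent    4096 Dec  6 14:10 .
drwxr-xr-x 23 root  root     4096 Dec  6 14:09 ..
-rw-r--r--  1 agent agent     584 Dec  6 14:10 h.py
drwxr-xr-x  2 agent agent    4096 Dec  6 14:10 pics
-rw-r--r--  1 agent agent 1647772 Dec  6 14:10 scene0.npz
-rw-r--r--  1 agent agent 1647772 Dec  6 14:10 top0.npz
scene0.png
top0.png
```

View pics/scene0.png

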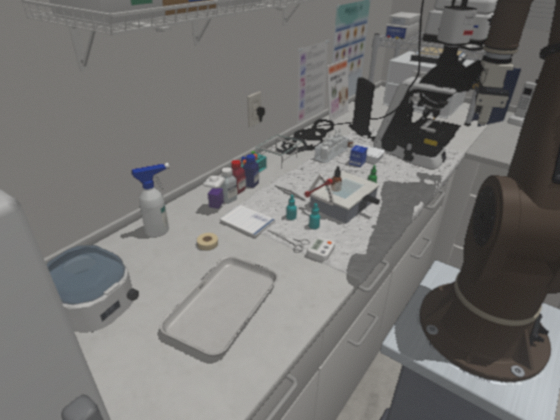

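View pics/top0.png

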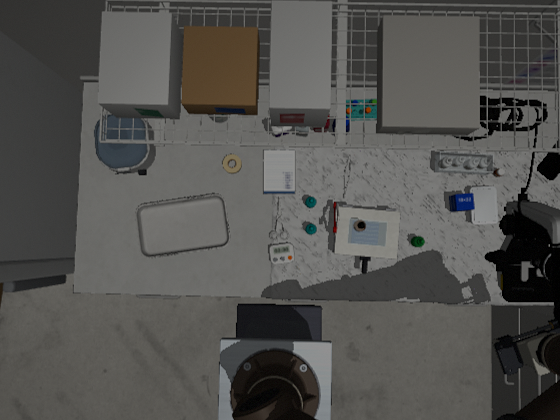

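The top picture shows the flap with a brown bottle at about (361,226), its handle at (365,265), the red pointer at (335,215), and the tray at (183,225).
Candidates for the bottle in the top view are the brown one on the flap (361,226), turquoise ones at (311,202) and (311,229), and a green one at (417,241). I choose the one at (361,226) and check it in close crops.

```bash
python3 - <<'E'
from h import *
for n,c in(("scene",(270,150,400,240)),("top",(290,180,440,285))):
    d=np.load(n+"0.npz"); im=d["img"][c[1]:c[3],c[0]:c[2],::-1]
    cv2.imwrite(f"pics/{n}_crop0.png",cv2.resize(im,None,fx=5,fy=5,interpolation=cv2.INTER_CUBIC))
E
```

```text
(no output)
```

View pics/scene_crop0.png

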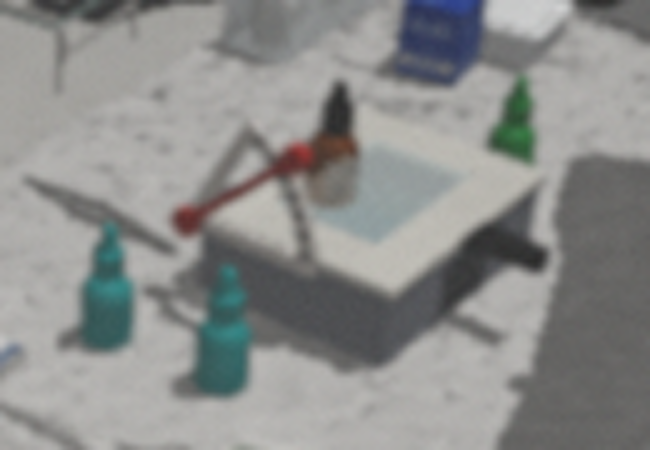

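View pics/top_crop0.png

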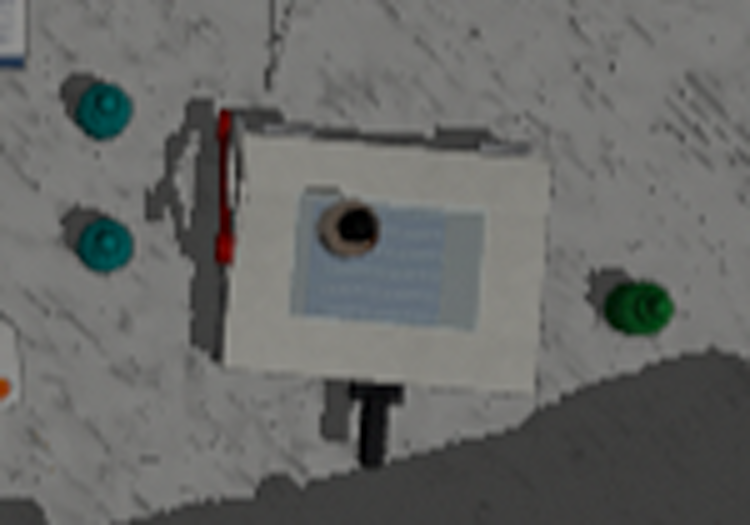

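The crops confirm it: the brown body and black cap stand on the flap (scene crop (337,140), top crop (352,226)). The pointer's round end is at top crop (226,247) and scene crop (300,157).

```bash
python3 - <<'E'
from h import *
T=np.load("top0.npz"); S=np.load("scene0.npz")
def ray(d,u,v,z):
    c=-d["R"].T@d["t"]; r=d["R"].T@np.linalg.inv(d["K"])@np.array([u,v,1.]); return c+r*(z-c[2])/r[2]
tc=lambda u,v:(290+u/5-.4,180+v/5-.4); sc=lambda u,v:(270+u/5-.4,150+v/5-.4)
C=[ray(T,*tc(*p),.056) for p in((245,137),(548,157),(533,392),(225,368))]
for c in C: print("corner",c.round(4))
print("mid",np.mean(C,0).round(4))
for n,p in(("hb",(375,395)),("ht",(370,465))): print(n,ray(T,*tc(*p),.06).round(4))
print("cap",ray(T,*tc(357,223),.132).round(4),"body low",ray(T,*tc(350,228),.095).round(4))
def tri(pt,ps):
    A=[];b=[]
    for d,p in((T,tc(*pt)),(S,sc(*ps))):
        c=-d["R"].T@d["t"]; r=d["R"].T@np.linalg.inv(d["K"])@np.array([*p,1.]); r/=np.linalg.norm(r); P=np.eye(3)-np.outer(r,r); A.append(P);b.append(P@c)
    return np.linalg.lstsq(np.vstack(A),np.hstack(b),rcond=None)[0]
print("tip",tri((226,247),(300,157)),"pivot",tri((225,122),(188,219)))
# depth at points
print("depth tip top",w(T,335,229),"scene",w(S,330,181,1))
print("cap depth",w(T,361,225,0),"handle",w(T,364,268,1), w(T,365,262,1))
# tray
im=T["img"]
for p in((138,205),(222,194),(228,245),(144,256),(183,225)): print("tray",ray(T,*p,.02).round(3))
print(w(T,183,225))
# red blobs
for d,n in((T,"T"),(S,"S")):
    h=cv2.cvtColor(d["img"],cv2.COLOR_RGB2HSV); m=((h[...,0]<6)|(h[...,0]>174))&(h[...,1]>150)&(h[...,2]>60)
    box=(slice(195,240),slice(328,342)) if n=="T" else (slice(165,205),slice(295,345))
    v,u=np.nonzero(m[box]); X=[np.r_[w(d,a+box[1].start,b+box[0].start,0)] for a,b in zip(u,v)]
    X=np.array(X); 
    o=np.argsort(X[:,0]); print(n); print(np.c_[u+box[1].start,v+box[0].start,X.round(3)][o][::max(1,len(o)//25)])
E
```

```text
corner [ 0.528  -0.1688  0.056 ]
corner [ 0.5207 -0.3366  0.056 ]
corner [ 0.3908 -0.3294  0.056 ]
corner [ 0.3999 -0.1598  0.056 ]
mid [ 0.4598 -0.2487  0.056 ]
hb [ 0.3871 -0.242   0.06  ]
ht [ 0.3488 -0.2398  0.06  ]
cap [ 0.4783 -0.2206  0.132 ] body low [ 0.4771 -0.2222  0.095 ]
tip [ 0.4647079  -0.15339429  0.11814421] pivot [ 0.53679373 -0.15805945  0.04964078]
depth tip top [ 0.46430175 -0.15331142  0.12562308] scene [ 0.4603341  -0.1470662   0.12253293]
cap depth [ 0.47636596 -0.22128471  0.12737643] handle [ 0.36138822 -0.2406438   0.06032921] [ 0.3778225  -0.24331559  0.05940838]
tray [0.523 0.401 0.02 ]
tray [0.56  0.161 0.02 ]
tray [0.415 0.139 0.02 ]
tray [0.378 0.377 0.02 ]
tray [0.469 0.27  0.02 ]
[4.69868951e-01 2.73472386e-01 2.51941997e-04]
T
[[ 3.35e+02  2.32e+02  4.58e-01 -1.57e-01  8.30e-02]
 [ 3.34e+02  2.32e+02  4.58e-01 -1.56e-01  7.40e-02]
 [ 3.35e+02  2.31e+02  4.59e-01 -1.53e-01  1.27e-01]
 [ 3.34e+02  2.31e+02  4.59e-01 -1.51e-01  1.19e-01]
 [ 3.33e+02  2.30e+02  4.62e-01 -1.48e-01  1.25e-01]
 [ 3.35e+02  2.30e+02  4.62e-01 -1.53e-01  1.25e-01]
 [ 3.34e+0
[... 777 characters left out ...]
20e-02]
 [ 3.35e+02  2.05e+02  5.33e-01 -1.58e-01  6.00e-02]
 [ 3.34e+02  2.05e+02  5.33e-01 -1.56e-01  5.90e-02]
 [ 3.34e+02  2.04e+02  5.36e-01 -1.55e-01  6.20e-02]
 [ 3.35e+02  2.04e+02  5.36e-01 -1.59e-01  5.60e-02]
 [ 3.34e+02  2.03e+02  5.38e-01 -1.55e-01  6.20e-02]
 [ 3.35e+02  2.03e+02  5.39e-01 -1.58e-01  5.80e-02]
 [ 3.34e+02  2.02e+02  5.41e-01 -1.56e-01  5.80e-02]
 [ 3.35e+02  2.02e+02  5.42e-01 -1.59e-01  5.70e-02]]
S
[[ 3.31e+02  1.81e+02  4.58e-01 -1.49e-01  1.23e-01]
 [ 3.30e+02  1.81e+02  4.60e-01 -1.46e-01  1.24e-01]
 [ 3.31e+02  1.80e+02  4.60e-01 -1.52e-01  1.23e-01]
 [ 3.30e+02  1.80e+02  4.61e-01 -1.48e-01  1.25e-01]
 [ 3.29e+02  1.80e+02  4.63e-01 -1.45e-01  1.26e-01]]
```

```bash
cat >> h.py <<'E'
def togo(pos,yaw,full=None):
    """residual to target TCP pos; tool down with tool x at world yaw; in tool axes & units"""
    s=arm.observe(); R=Ro.from_rotvec(s["ee_rot"])
    Rt=Ro.from_euler('z',yaw)*Ro.from_rotvec([np.pi,0,0]) if full is None else full
    print("t%.2f pos"%s["clock"],s["position"].round(4),"yawx %.3f"%np.arctan2(*R.as_matrix()[1::-1,0]),"w %.3f"%s["width"],"F",s["force"].round(1))
    print("shift units now",(R.inv().apply(np.array(pos)-s["position"])/.04).round(2),"after turn",(Rt.inv().apply(np.array(pos)-s["position"])/.04).round(2),"turn",((R.inv()*Rt).as_rotvec()/.08).round(2))
E
python3 -c "
from h import *
togo([.477,-.2215,.248],np.pi/2)"
```

```text
t0.10 pos [ 0.2123 -0.5874  0.248 ] yawx 0.347 w 0.998 F [ 0.4  0.2 -0.4]
shift units now [ 9.33 -6.35  0.01] after turn [9.15 6.62 0.  ] turn [-2.00e-02 -1.00e-02 -1.53e+01]
```

```bash
python3 -m pendant '[[[0.3,-0.2,0,0,0,0,0],[0.6,-0.4,0,0,0,0,0],[0.7,-0.5,0,0,0,0,0],[0.7,-0.5,0,0,0,0,0],[0.7,-0.5,0,0,0,0,0],[0.7,-0.5,0,0,0,0,0],[0.7,-0.5,0,0,0,0,0],[0.7,-0.5,0,0,0,0,0],[0.7,-0.45,0,0,0,0,0],[0.7,-0.45,0,0,0,0,0],[0.7,-0.45,0,0,0,0,0],[0.7,-0.45,0,0,0,0,0],[0.7,-0.45,0,0,0,0,0],[0.5,-0.3,0,0,0,0,0],[0.2,-0.15,0,0,0,0,0],[0,0,0,0,0,0,0]]]' 15
python3 -c "
from h import *
togo([.477,-.2215,.248],np.pi/2)"
```

```text
clock: 1.43
position: [0.4779, -0.221, 0.2486]
ee_rot: [-3.092, -0.55, -0.001]
force: [-0.3, -0.2, -0.7]
width: 0.998
t1.43 pos [ 0.4779 -0.221   0.2486] yawx 0.352 w 0.998 F [-0.3 -0.2 -0.7]
shift units now [-0.02  0.    0.01] after turn [-0.01 -0.02  0.01] turn [-1.000e-02 -1.000e-02 -1.524e+01]
```

```bash
python3 -m pendant '[[[0,0,0,0,0,-0.5,0],[0,0,0,0,0,-0.9,0],[0,0,0,0,0,-0.9,0],[0,0,0,0,0,-0.9,0],[0,0,0,0,0,-0.9,0],[0,0,0,0,0,-0.9,0],[0,0,0,0,0,-0.9,0],[0,0,0,0,0,-0.9,0],[0,0,0,0,0,-0.9,0],[0,0,0,0,0,-0.9,0],[0,0,0,0,0,-0.9,0],[0,0,0,0,0,-0.9,0],[0,0,0,0,0,-0.9,0],[0,0,0.2,0,0,-0.9,0],[0,0,0.4,0,0,-0.9,0],[0,0,0.4,0,0,-0.9,0],[0,0,0.3,0,0,-0.9,0],[0,0,0.2,0,0,-0.4,0],[0,0,0,0,0,0,0],[0,0,0,0,0,0,0]]]'
python3 - <<'E'
from h import *
togo([.477,-.2215,.094],np.pi/2)
d=shot("scene","s1",(240,80,430,250),4);np.savez("s1.npz",**d)
d=shot("top","t1",(290,170,440,285),5)
E
```

```text
clock: 3.1
position: [0.4759, -0.2252, 0.1887]
ee_rot: [-2.225, -2.217, 0.001]
force: [0.4, 0.1, 0.2]
width: 1.0
t3.10 pos [ 0.4759 -0.2252  0.1887] yawx 1.568 w 1.000 F [0.4 0.1 0.2]
shift units now [0.09 0.03 2.37] after turn [0.09 0.03 2.37] turn [-0.01  0.   -0.04]
```

View pics/s1.png

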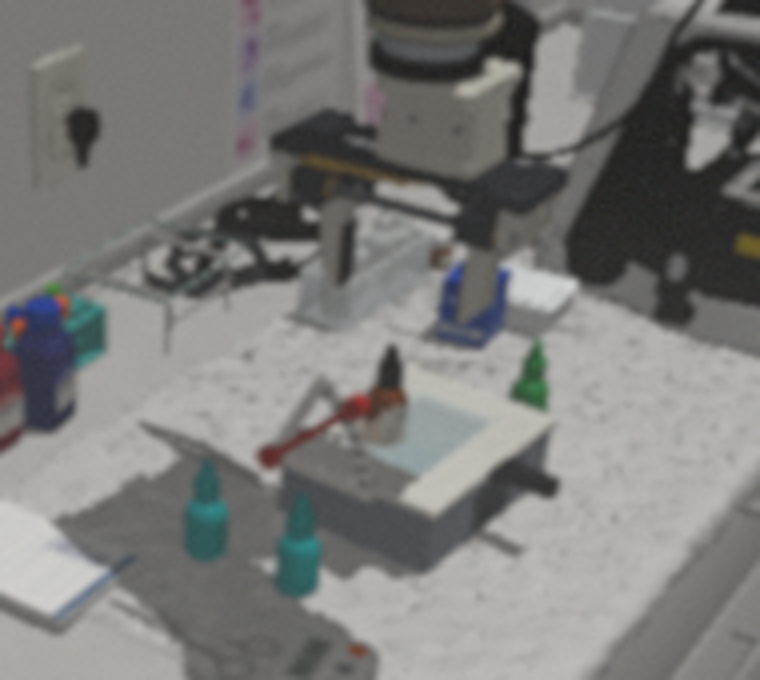

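View pics/t1.png

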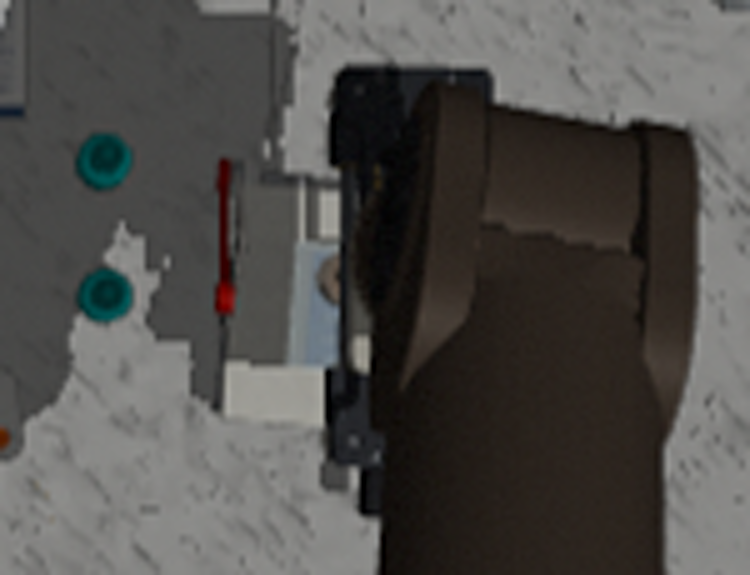

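In the scene crop the open fingers, at (338,240) and (480,280), stand either side of the bottle at (388,400), clear of the pointer tip at (358,407). Next I descend.

```bash
python3 -m pendant '[[[0.09,0,0.1,0,0,0,0],[0,0,0.25,0,0,0,0],[0,0,0.3,0,0,0,0],[0,0,0.3,0,0,0,0],[0,0,0.3,0,0,0,0],[0,0,0.3,0,0,0,0],[0,0,0.3,0,0,0,0],[0,0,0.25,0,0,0,0],[0,0,0.15,0,0,0,0],[0,0,0.1,0,0,0,0],[0,0,0,0,0,0,0]]]'
python3 - <<'E'
from h import *
togo([.477,-.2215,.094],np.pi/2)
d=shot("scene","s2",(290,120,390,230),5)
E
```

```text
clock: 4.12
position: [0.4764, -0.2206, 0.094]
ee_rot: [-2.221, -2.221, 0.001]
force: [-0.2, 0.0, 0.8]
width: 1.001
t4.12 pos [ 0.4764 -0.2206  0.094 ] yawx 1.571 w 1.001 F [-0.2  0.   0.8]
shift units now [-0.02  0.02 -0.  ] after turn [-0.02  0.02 -0.  ] turn [-0.01 -0.    0.  ]
```

View pics/s2.png

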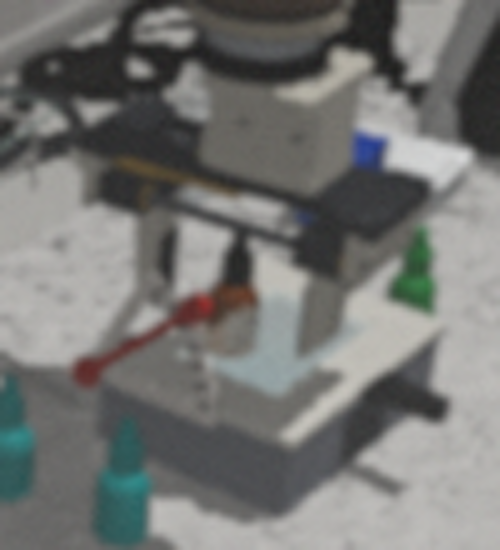

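The bottle at (233,320) sits between the fingers at (155,270) and (322,310), with its cap just under the gripper body. I close the gripper.

```bash
python3 -m pendant '[[[0,0,0,0,0,0,0.3],[0,0,0,0,0,0,0.5],[0,0,0,0,0,0,0.6],[0,0,0,0,0,0,0.7],[0,0,0,0,0,0,0.8],[0,0,0,0,0,0,0.8],[0,0,0,0,0,0,0.8],[0,0,0,0,0,0,0.8],[0,0,0,0,0,0,0.8],[0,0,0,0,0,0,0.8],[0,0,0,0,0,0,0.8]]]' 12
python3 -c "
from h import *
togo([.477,-.2215,.094],np.pi/2)"
```

```text
clock: 5.08
position: [0.4768, -0.2208, 0.0948]
ee_rot: [2.221, 2.221, 0.0]
force: [0.0, 0.0, -0.5]
width: 0.333
t5.08 pos [ 0.4768 -0.2208  0.0948] yawx 1.571 w 0.333 F [ 0.   0.  -0.5]
shift units now [-0.02  0.01  0.02] after turn [-0.02  0.01  0.02] turn [ 0.  0. -0.]
```

```bash
python3 -m pendant '[[[0,0,-0.1,0,0,0,0.8],[0,0,-0.2,0,0,0,0.8],[0,0,-0.3,0,0,0,0.8],[0,0,-0.4,0,0,0,0.8],[0,0,-0.5,0,0,0,0.8],[0,0,-0.5,0,0,0,0.8],[0,0,-0.4,0,0,0,0.8],[0,0,-0.3,0,0,0,0.8],[0,0,-0.2,0,0,0,0.8],[0,0,0,0,0,0,0.8]]]'
python3 - <<'E'
from h import *
togo([.469,.272,.21],np.pi/2)
d=shot("scene","s3",(280,80,380,220),4)
T=np.load("top0.npz")
for p in((150,235),(160,215),(183,225),(205,215),(215,235),(137,225),(229,220),(180,199),(185,252)): print(p,w(T,*p,1).round(3))
E
```

```text
clock: 5.92
position: [0.4775, -0.221, 0.2128]
ee_rot: [2.22, 2.219, 0.002]
force: [0.0, -0.0, -1.0]
width: 0.327
t5.92 pos [ 0.4775 -0.221   0.2128] yawx 1.571 w 0.327 F [ 0. -0. -1.]
shift units now [12.33 -0.21  0.05] after turn [12.33 -0.21  0.07] turn [ 0.04  0.02 -0.  ]
(150, 235) [ 0.439  0.368 -0.002]
(160, 215) [0.497 0.341 0.001]
(183, 225) [0.47  0.273 0.   ]
(205, 215) [0.5   0.211 0.   ]
(215, 235) [0.443 0.18  0.001]
(137, 225) [0.466 0.401 0.021]
(229, 220) [ 0.488  0.141 -0.005]
(180, 199) [0.543 0.281 0.02 ]
(185, 252) [0.393 0.262 0.018]
```

View pics/s3.png

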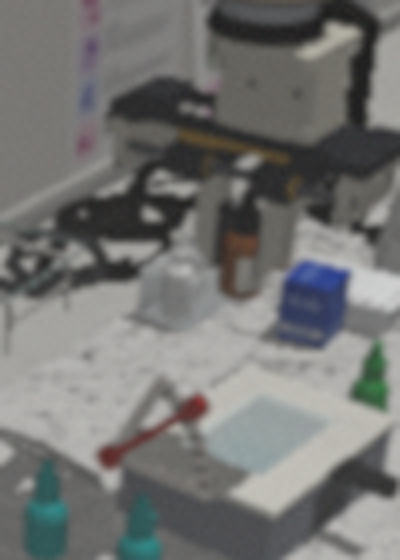

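The bottle hangs upright at (238,250), the flap is clear and the pointer has not moved. Next I carry it to the tray.

```bash
python3 -m pendant '[[[0.2,0,0,0,0,0,0.8],[0.4,0,0,0,0,0,0.8],[0.6,0,0,0,0,0,0.8],[0.8,0,0,0,0,0,0.8],[0.8,0,0,0,0,0,0.8],[0.8,0,0,0,0,0,0.8],[0.8,0,0,0,0,0,0.8],[0.8,-0.05,0,0,0,0,0.8],[0.8,-0.05,0,0,0,0,0.8],[0.8,-0.05,0,0,0,0,0.8],[0.8,-0.05,0,0,0,0,0.8],[0.8,0,0,0,0,0,0.8],[0.8,0,0,0,0,0,0.8],[0.8,0,0,0,0,0,0.8],[0.8,0,0,0,0,0,0.8],[0.6,0,0,0,0,0,0.8],[0.4,0,0,0,0,0,0.8],[0.2,0,0,0,0,0,0.8],[0.1,0,0,0,0,0,0.8],[0,0,0,0,0,0,0.8]]]'
python3 - <<'E'
from h import *
togo([.469,.272,.055],np.pi/2)
d=shot("scene","s4",(120,100,320,370),2)
E
```

```text
clock: 7.63
position: [0.4681, 0.2634, 0.2101]
ee_rot: [-2.22, -2.222, 0.002]
force: [0.5, -0.3, -1.1]
width: 0.328
t7.63 pos [0.4681 0.2634 0.2101] yawx 1.572 w 0.328 F [ 0.5 -0.3 -1.1]
shift units now [0.22 0.03 3.88] after turn [0.22 0.02 3.88] turn [-0.01  0.01  0.01]
```

View pics/s4.png

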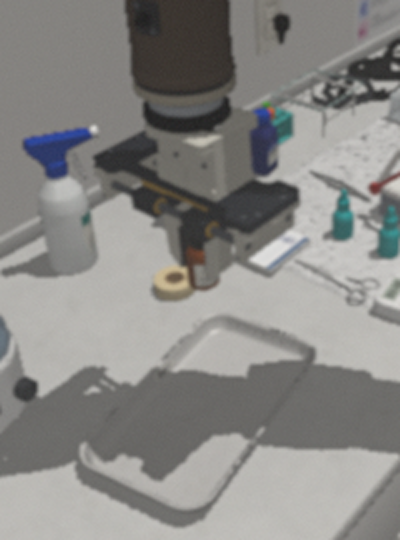

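The bottle is over the tray (the tray spans about (80,510)–(315,320) in this crop). I lower to about 10 mm above the floor.

```bash
python3 -m pendant '[[[0,0,0.2,0,0,0,0.8],[0,0,0.4,0,0,0,0.8],[0,0,0.5,0,0,0,0.8],[0,0,0.5,0,0,0,0.8],[0,0,0.5,0,0,0,0.8],[0,0,0.5,0,0,0,0.8],[0,0,0.5,0,0,0,0.8],[0,0,0.4,0,0,0,0.8],[0,0,0.3,0,0,0,0.8],[0,0,0.15,0,0,0,0.8],[0,0,0.05,0,0,0,0.8],[0,0,0,0,0,0,0.8]]]'
python3 -m pendant '[[[0,0,0.05,0,0,0,0.8],[0,0,0.05,0,0,0,0.8],[0,0,0.05,0,0,0,0.8],[0,0,0,0,0,0,0.8]]]'
```

```text
clock: 8.68
position: [0.4688, 0.2629, 0.0506]
ee_rot: [2.222, 2.221, -0.0]
force: [-0.7, -0.2, 0.4]
width: 0.33
clock: 9.02
position: [0.4687, 0.2632, 0.0448]
ee_rot: [2.221, 2.221, 0.0]
force: [0.6, -0.1, -0.5]
width: 0.33
```

```bash
python3 -m pendant '[[[0,0,0.04,0,0,0,0.8],[0,0,0.03,0,0,0,0.8],[0,0,0,0,0,0,0.8]]]'
python3 -m pendant '[[[0,0,0.03,0,0,0,0.8],[0,0,0,0,0,0,0.8]]]'
python3 - <<'E'
from h import *
d=shot("scene","s5",(150,190,280,330),4)
E
```

```text
clock: 9.27
position: [0.4686, 0.2631, 0.0417]
ee_rot: [2.222, 2.221, -0.0]
force: [-0.6, -0.3, -0.3]
width: 0.326
clock: 9.43
position: [0.4686, 0.2631, 0.0405]
ee_rot: [2.222, 2.221, -0.0]
force: [0.6, -1.4, -1.0]
width: 0.328
```

View pics/s5.png

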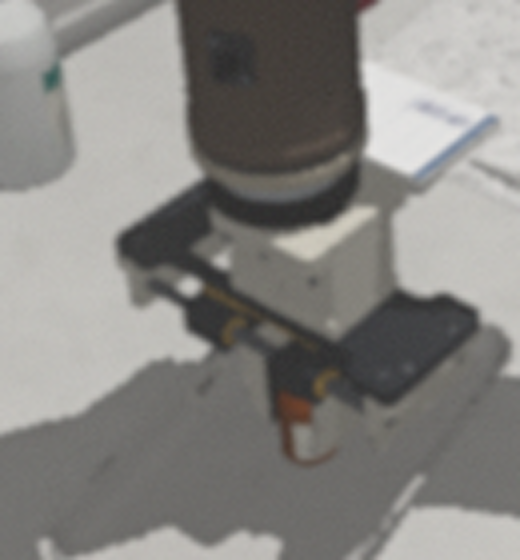

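The bottle's base, at (307,460), is nearly on the tray floor. I creep down until there is contact.

```bash
for i in 1; do python3 -m pendant '[[[0,0,0.025,0,0,0,0.8],[0,0,0,0,0,0,0.8]]]'; done
python3 -m pendant '[[[0,0,0.025,0,0,0,0.8],[0,0,0,0,0,0,0.8]]]'
```

```text
clock: 9.65
position: [0.4688, 0.2633, 0.0402]
ee_rot: [2.221, 2.221, 0.001]
force: [-1.7, -1.3, 5.8]
width: 0.327
clock: 9.82
position: [0.4688, 0.2634, 0.0397]
ee_rot: [2.221, 2.221, 0.001]
force: [-2.8, -2.9, 12.6]
width: 0.331
```

Contact is made at 12 N. I ease back slightly, then open the fingers part-way.

```bash
python3 -m pendant '[[[0,0,-0.03,0,0,0,0.8],[0,0,0,0,0,0,0.8],[0,0,0,0,0,0,0.6],[0,0,0,0,0,0,0.5],[0,0,0,0,0,0,0.45],[0,0,0,0,0,0,0.45],[0,0,0,0,0,0,0.45]]]'
python3 -c "
from h import *
s=arm.observe();print(s['force'],s['width'])"
```

```text
clock: 10.4
position: [0.4687, 0.2632, 0.0398]
ee_rot: [-2.222, -2.221, 0.0]
force: [-1.2, -0.6, 0.3]
width: 0.545
[-1.18792111 -0.62715429  0.28499221] 0.5447480379826615
```

```bash
python3 -m pendant '[[[0,0,-0.1,0,0,0,0.45],[0,0,-0.2,0,0,0,0.45],[0,0,-0.4,0,0,0,0.45],[0,0,-0.5,0,0,0,0.4],[0,0,-0.6,0,0,0,0.3],[0,0,-0.7,0,0,0,0.2],[0,0,-0.7,0,0,0,0.2],[0,0,-0.5,0,0,0,0.2],[0,0,-0.3,0,0,0,0.2],[0,0,-0.1,0,0,0,0.2],[0,0,0,0,0,0,0.2]]]'
python3 - <<'E'
from h import *
togo([.367,-.243,.20],-.053)
d=shot("scene","s6",(130,100,330,370),2.2)
E
```

```text
clock: 11.32
position: [0.4691, 0.2635, 0.2053]
ee_rot: [2.221, 2.221, 0.003]
force: [0.1, -0.2, -0.5]
width: 0.799
t11.32 pos [0.4691 0.2635 0.2053] yawx 1.571 w 0.799 F [ 0.1 -0.2 -0.5]
shift units now [-12.66  -2.55   0.11] after turn [-1.88 12.78  0.13] turn [ 1.00e-02 -3.00e-02  2.03e+01]
```

View pics/s6.png

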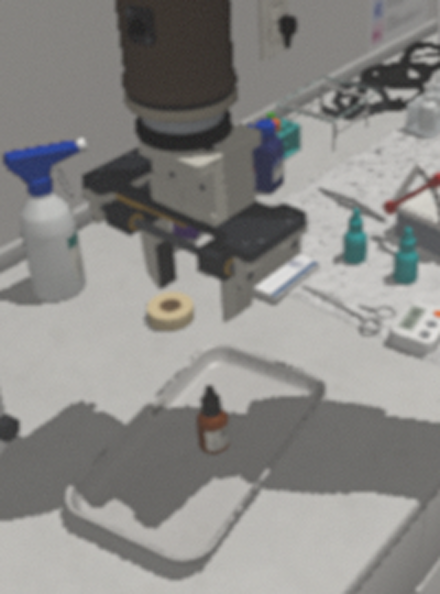

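The bottle stands upright in the tray at (212,425), and nothing else has moved. Next is the handle.

```bash
python3 -m pendant '[[[-0.3,-0.1,0,0,0,0,0.2],[-0.5,-0.1,0,0,0,0,0.2],[-0.7,-0.1,0,0,0,0,0.2],[-0.8,-0.15,0,0,0,0,0.2],[-0.8,-0.15,0,0,0,0,0.2],[-0.8,-0.15,0,0,0,0,0.2],[-0.8,-0.2,0,0,0,0,0.2],[-0.8,-0.2,0,0,0,0,0.2],[-0.8,-0.2,0,0,0,0,0.2],[-0.8,-0.2,0,0,0,0,0.2],[-0.8,-0.2,0,0,0,0,0.2],[-0.8,-0.15,0,0,0,0,0.2],[-0.8,-0.15,0,0,0,0,0.2],[-0.8,-0.15,0,0,0,0,0.2],[-0.8,-0.15,0,0,0,0,0.2],[-0.6,-0.1,0,0,0,0,0.2],[-0.5,-0.1,0,0,0,0,0.2],[-0.3,0,0,0,0,0,0.2],[-0.1,0,0,0,0,0,0.2],[0,0,0,0,0,0,0.2]]]'
python3 -m pendant '[[[0,0,0,0,0,0.5,0.2],[0,0,0,0,0,0.9,0.2],[0,0,0,0,0,1,0.2],[0,0,0,0,0,1,0.2],[0,0,0,0,0,1,0.2],[0,0,0,0,0,1,0.2],[0,0,0,0,0,1,0.2],[0,0,0,0,0,1,0.2],[0,0,0,0,0,1,0.2],[0,0,0,0,0,1,0.2],[0,0,0,0,0,1,0.2],[0,0,0,0,0,1,0.2],[0,0,0,0,0,1,0.2],[0,0,0,0,0,1,0.2],[0,0,0,0,0,1,0.2],[0,0,0,0,0,1,0.2],[0,0,0,0,0,1,0.2],[0,0,0,0,0,1,0.2],[0,0,0,0,0,1,0.2],[0,0,0,0,0,1,0.2]]]'
python3 - <<'E'
from h import *
togo([.364,-.242,.055],-.053)
d=shot("top","t7",(290,170,440,285),5)
d=shot("scene","s7",(270,90,420,240),4)
E
```

```text
clock: 13.03
position: [0.3662, -0.2409, 0.2033]
ee_rot: [-2.222, -2.219, 0.0]
force: [-0.2, -0.3, -0.0]
width: 0.797
clock: 14.7
position: [0.367, -0.2388, 0.2037]
ee_rot: [-3.141, -0.027, 0.001]
force: [-0.4, -0.3, -0.4]
width: 0.802
t14.70 pos [ 0.367  -0.2388  0.2037] yawx 0.017 w 0.802 F [-0.4 -0.3 -0.4]
shift units now [-0.07  0.08  3.72] after turn [-0.07  0.08  3.72] turn [-0.01  0.    0.88]
```

View pics/s7.png

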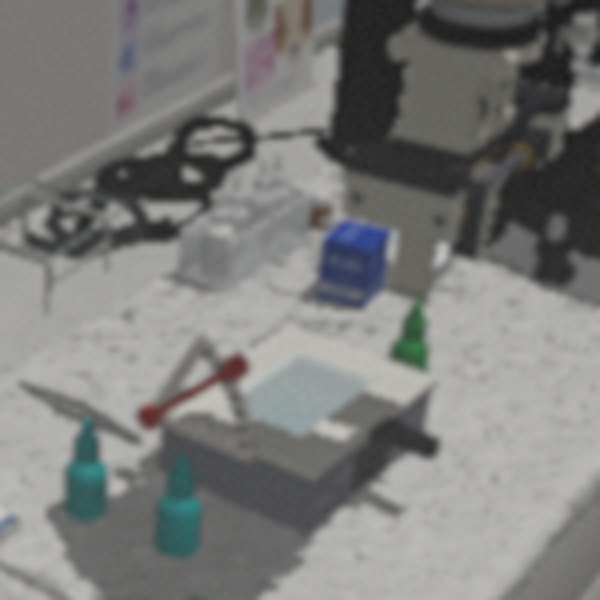

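View pics/t7.png

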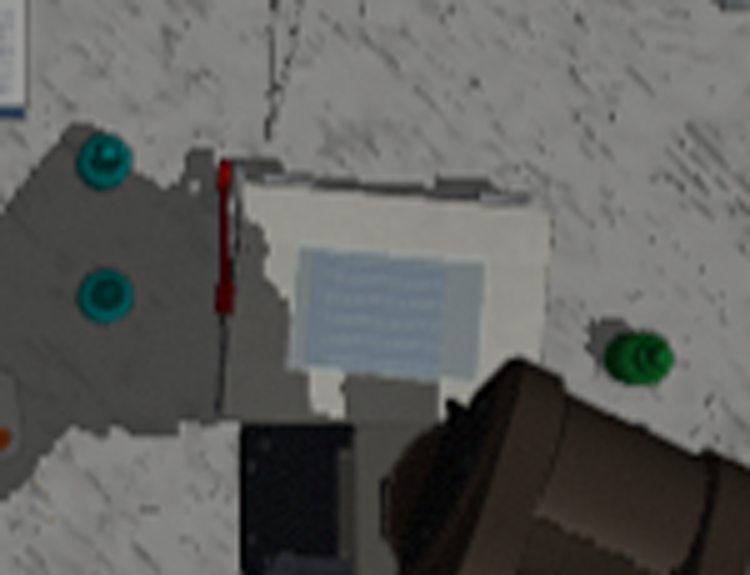

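The gripper is above the handle (scene crop handle at (410,440)) and clear of the scale and pointer. I descend with the small remaining turn.

```bash
python3 -m pendant '[[[0,0,0.1,0,0,0.4,0.2],[-0.03,0.03,0.2,0,0,0.4,0.2],[-0.03,0.03,0.3,0,0,0.1,0.2],[0,0,0.4,0,0,0,0.2],[0,0,0.5,0,0,0,0.2],[0,0,0.5,0,0,0,0.2],[0,0,0.5,0,0,0,0.2],[0,0,0.4,0,0,0,0.2],[0,0,0.3,0,0,0,0.2],[0,0,0.2,0,0,0,0.2],[0,0,0.15,0,0,0,0.2],[0,0,0.1,0,0,0,0.2],[0,0,0.05,0,0,0,0.2],[0,0,0,0,0,0,0.2]]]'
python3 - <<'E'
from h import *
togo([.364,-.242,.055],-.053)
d=shot("scene","s8",(300,90,420,240),4)
E
```

```text
clock: 15.97
position: [0.3643, -0.243, 0.056]
ee_rot: [3.14, -0.083, 0.0]
force: [0.5, -0.0, 0.5]
width: 0.798
t15.97 pos [ 0.3643 -0.243   0.056 ] yawx -0.053 w 0.798 F [ 0.5 -0.   0.5]
shift units now [-0.01 -0.02  0.02] after turn [-0.01 -0.02  0.02] turn [ 0.   -0.    0.01]
```

View pics/s8.png

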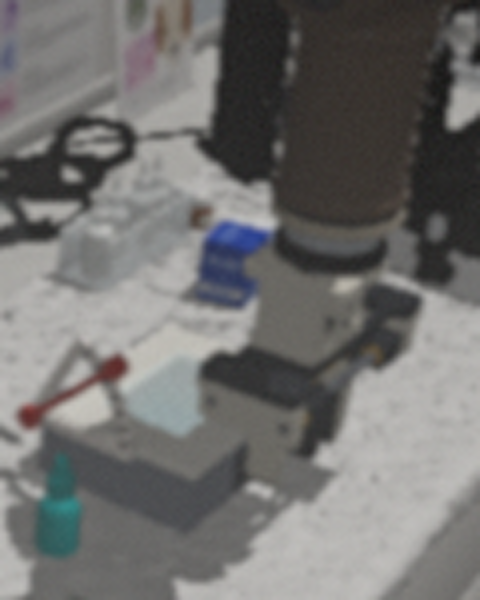

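The gripper is down over the handle (fingers at about (270,450)). I close on the bar at 25 N.

```bash
python3 -m pendant '[[[0,0,0,0,0,0,0.4],[0,0,0,0,0,0,0.6],[0,0,0,0,0,0,0.7],[0,0,0,0,0,0,0.8],[0,0,0,0,0,0,0.9],[0,0,0,0,0,0,1],[0,0,0,0,0,0,1],[0,0,0,0,0,0,1],[0,0,0,0,0,0,1],[0,0,0,0,0,0,1],[0,0,0,0,0,0,1]]]' 25
python3 - <<'E'
from h import *
s=arm.observe(); print(s["position"],s["width"]*92,s["force"],s["ft_torque"])
E
```

```text
clock: 16.93
position: [0.3643, -0.2404, 0.0558]
ee_rot: [-3.138, 0.08, 0.001]
force: [1.6, 11.5, 5.9]
width: 0.151
[ 0.36426488 -0.24044107  0.05580571] 13.887682065002235 [ 1.59079157 11.45440123  5.90494228] [ 2.46608617 -0.29464449 -0.22467632]
```

The bar is held (13.9 mm wide), but the pull to the side is 11 N, so I relieve that by shifting 2.5 mm. Then I plan the arc.

```bash
python3 -m pendant '[[[0,-0.04,0,0,0,0,1],[0,-0.03,0,0,0,0,1],[0,0,0,0,0,0,1],[0,0,0,0,0,0,1]]]'
cat >> h.py <<'E'
H=np.array([.530,-.2525,.05]); BY=-.053; RG=.1655
def tcp_at(th,al):
    g=np.array([-RG*np.cos(th)+.0028*np.sin(th),RG*np.sin(th)+.0028*np.cos(th)])
    tz=np.array([-np.sin(al),-np.cos(al)]); return g-.003*tz
def arc(th0,th1,n,k=.5,a0=None,a1=None):
    ths=np.linspace(th0,th1,n+1); al=k*ths if a0 is None else np.linspace(a0,a1,n+1)
    for i in range(n):
        d=tcp_at(ths[i+1],al[i+1])-tcp_at(ths[i],al[i]); a=al[i]
        tz=np.array([-np.sin(a),-np.cos(a)]); tx=np.array([np.cos(a),-np.sin(a)])
        print("tx %.3f tz %.3f ay %.3f"%(d@tx/.04,d@tz/.04,-(al[i+1]-al[i])/.08),"th %.3f"%ths[i+1])
E
python3 - <<'E'
from h import *
s=arm.observe(); print(s["position"],s["force"],s["ft_torque"])
arc(0,.72,18)
E
```

```text
clock: 17.27
position: [0.3643, -0.2403, 0.0559]
ee_rot: [-3.14, 0.084, 0.0]
force: [0.2, 2.6, -1.2]
width: 0.153
[ 0.36427578 -0.24027544  0.05587766] [ 0.24073017  2.59687629 -1.21916933] [ 0.48774356 -0.10343095 -0.22023582]
tx 0.008 tz -0.165 ay -0.250 th 0.040
tx 0.011 tz -0.165 ay -0.250 th 0.080
tx 0.014 tz -0.165 ay -0.250 th 0.120
tx 0.018 tz -0.165 ay -0.250 th 0.160
tx 0.021 tz -0.164 ay -0.250 th 0.200
tx 0.024 tz -0.164 ay -0.250 th 0.240
tx 0.027 tz -0.163 ay -0.250 th 0.280
tx 0.031 tz -0.163 ay -0.250 th 0.320
tx 0.034 tz -0.162 ay -0.250 th 0.360
tx 0.037 tz -0.162 ay -0.250 th 0.400
tx 0.040 tz -0.161 ay -0.250 th 0.440
tx 0.044 tz -0.160 ay -0.250 th 0.480
tx 0.047 tz -0.159 ay -0.250 th 0.520
tx 0.050 tz -0.158 ay -0.250 th 0.560
tx 0.053 tz -0.157 ay -0.250 th 0.600
tx 0.056 tz -0.156 ay -0.250 th 0.640
tx 0.059 tz -0.155 ay -0.250 th 0.680
tx 0.062 tz -0.154 ay -0.250 th 0.720
```

First I lift to about 0.24 rad to check forces.

```bash
python3 -m pendant '[[[0.01,0,-0.165,0,-0.25,0,1],[0.01,0,-0.165,0,-0.25,0,1],[0.015,0,-0.165,0,-0.25,0,1],[0.02,0,-0.165,0,-0.25,0,1],[0.02,0,-0.165,0,-0.25,0,1],[0.025,0,-0.165,0,-0.25,0,1],[0,0,0,0,0,0,1]]]'
python3 -m pendant '[[[0.03,0,-0.165,0,-0.25,0,1],[0.03,0,-0.165,0,-0.25,0,1],[0.035,0,-0.16,0,-0.25,0,1],[0.035,0,-0.16,0,-0.25,0,1],[0.04,0,-0.16,0,-0.25,0,1],[0.045,0,-0.16,0,-0.25,0,1],[0,0,0,0,0,0,1]]]'
python3 - <<'E'
from h import *
s=arm.observe(); print(s["position"],s["force"],s["ft_torque"])
d=shot("scene","s9",(280,60,430,220),4)
E
```

```text
clock: 17.85
position: [0.3702, -0.2406, 0.0956]
ee_rot: [-3.131, 0.083, 0.191]
force: [-1.4, 0.9, -1.7]
width: 0.154
clock: 18.43
position: [0.385, -0.2416, 0.1319]
ee_rot: [-3.111, 0.083, 0.378]
force: [-2.7, 2.0, -1.3]
width: 0.152
[ 0.38497396 -0.24158125  0.13192473] [-2.68998113  2.00737726 -1.2897911 ] [ 0.04271625  0.37458946 -0.20092444]
```

View pics/s9.png

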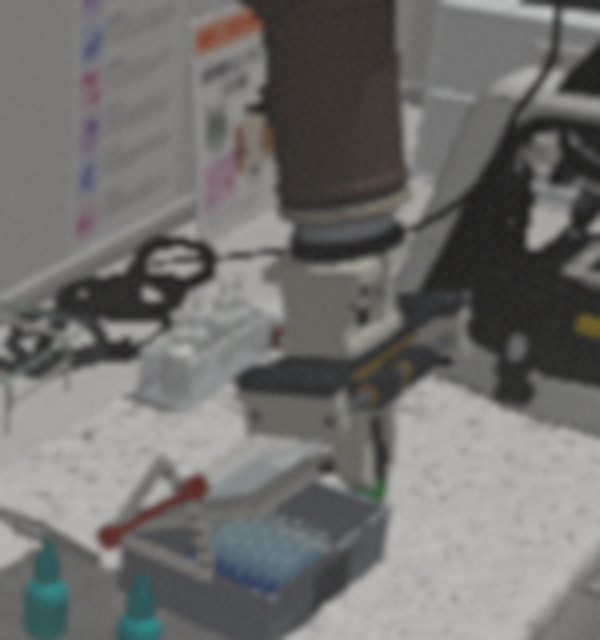

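The flap is rising with the gripper, the glass slides show underneath and forces are small. I continue.

```bash
python3 -m pendant '[[[0.045,0,-0.16,0,-0.25,0,1],[0.05,0,-0.16,0,-0.25,0,1],[0.055,0,-0.155,0,-0.25,0,1],[0.055,0,-0.155,0,-0.25,0,1],[0.06,0,-0.155,0,-0.25,0,1],[0.06,0,-0.155,0,-0.25,0,1],[0,0,0,0,0,0,1],[0,0,0,0,0,0,1]]]'
python3 - <<'E'
from h import *
s=arm.observe(); print(s["position"],s["force"],s["ft_torque"]); R=Ro.from_rotvec(s["ee_rot"]).as_matrix()
G=s["position"]+.003*R[:,2]; b=np.array([np.cos(BY),np.sin(BY)]); dx=(G[:2]-H[:2])@b; dz=G[2]-.05
print("theta kin",np.arctan2(dz,-dx)-.017,"r",np.hypot(dx,dz))
d=shot("scene","s10",(280,60,430,220),5); np.savez("s10.npz",**d)
d=shot("top","t10",(290,170,440,285),5); np.savez("t10.npz",**d)
E
```

```text
clock: 19.15
position: [0.4077, -0.243, 0.1635]
ee_rot: [-3.081, 0.083, 0.56]
force: [-2.0, -1.7, -0.9]
width: 0.15
[ 0.40774816 -0.24302256  0.16352104] [-1.96940838 -1.72313023 -0.91030433] [-0.25548447  0.0984528  -0.16136998]
theta kin 0.713300324068979 r 0.16596346366702644
```

View pics/s10.png

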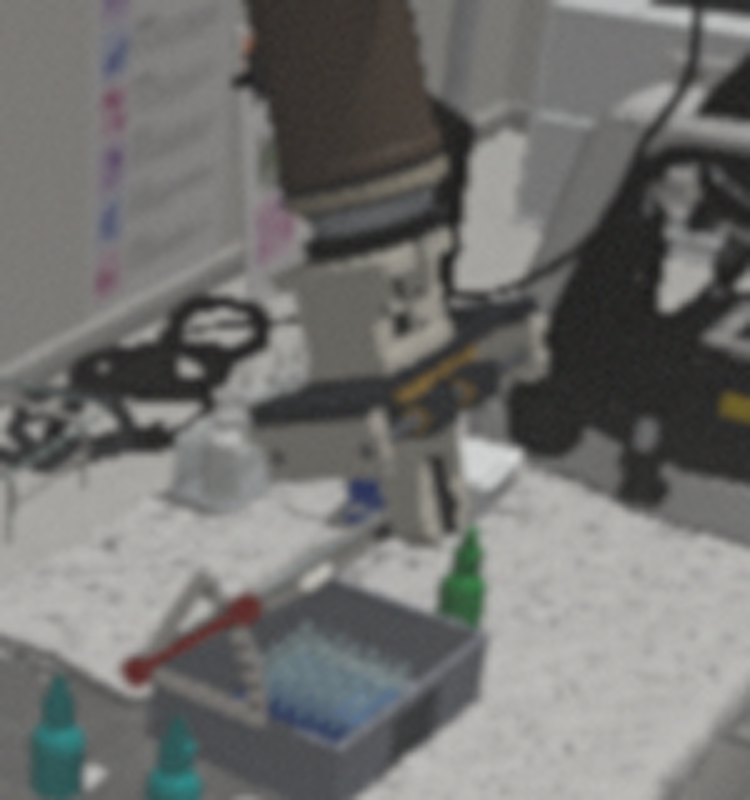

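View pics/t10.png

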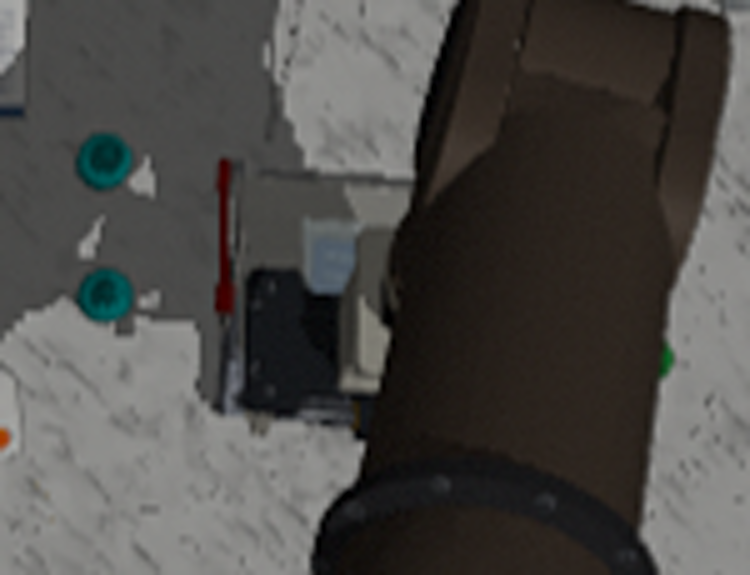

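The flap now rises to the gripper at about (385,525), nearly parallel to the pointer ((138,670) to (246,610)) in the scene crop. I measure both angles by projecting models and fitting depth.

```bash
cat > meas.py <<'E'
from h import *
def box(X,Z,Y,Hh=H):  # X along box x from hinge, Y box y, Z up
    c,s=np.cos(BY),np.sin(BY); return np.array([Hh[0]+c*X-s*Y,Hh[1]+s*X+c*Y,Hh[2]+Z])
def flap(r,zf,Y,th): return box(-r*np.cos(th)+zf*np.sin(th),r*np.sin(th)+zf*np.cos(th),Y)
def topfit(d,poly):
    m=np.zeros(d["z_map"].shape,np.uint8); cv2.fillPoly(m,[np.array(poly,np.int32)],1)
    v,u=np.nonzero(m&(d["z_map"]>0)); z=d["z_map"][v,u]
    X=(np.linalg.inv(d["K"])@np.array([u,v,np.ones_like(u)])*z).T-d["t"]; X=X@d["R"]
    return X
def plane(X):
    for _ in range(4):
        c=X.mean(0); n=np.linalg.svd(X-c,full_matrices=False)[2][2]; e=(X-c)@n; s=max(e.std(),5e-4); X=X[abs(e)<2*s]
    n*=np.sign(n[2]); return n,c,e.std(),len(X)
E
python3 - <<'E'
from meas import *
d=np.load("t10.npz"); S=np.load("s10.npz")
o=lambda p:[(290+x/5,170+y/5) for x,y in p]
for pl in([(250,190),(340,195),(345,215),(245,258)],[(310,225),(345,225),(345,260),(310,260)]):
    X=topfit(d,o(pl)); n,c,s,k=plane(X); b=np.array([np.cos(BY),np.sin(BY),0]); print("flap plane ang",np.arctan2(n@b,n[2]),c.round(3),s,k)
    a=[]; 
    dx=(X[:,:2]-H[:2])@b[:2]; a=np.arctan2(X[:,2]-.05,-dx); r=np.hypot(dx,X[:,2]-.05); a=a-np.arcsin(.006/r); print(" about hinge",np.median(a),len(a))
print("floor check",np.median(topfit(np.load("top0.npz"),o([(260,150),(290,150),(290,190),(260,190)]))[:,2]))
im=cv2.resize(S["img"][60:220,280:430,::-1],None,fx=5,fy=5,interpolation=cv2.INTER_CUBIC)
P=lambda X:tuple(int(q) for q in np.round((pix(S,X)-[280,60]+.5)*5))
for th,col in((.66,(255,0,0)),(.713,(0,255,0)),(.765,(0,0,255))):
    cv2.line(im,P(flap(0,6e-3,.087,th)),P(flap(.133,6e-3,.087,th)),col,1); 
for th,col in((.72,(0,255,0)),(.765,(255,255,0)),(.81,(255,0,255))):
    cv2.line(im,P(flap(0,0,.095,th)),P(flap(.098,0,.095,th)),col,1)
cv2.imwrite("pics/ov10.png",im[450:750,80:480].repeat(2,0).repeat(2,1))
E
```

```text
flap plane ang 0.7607112676921074 [ 0.51  -0.19   0.079] 0.0019103483416285333 168
 about hinge 0.7239340408883036 189
flap plane ang 0.7635621573531177 [ 0.495 -0.212  0.09 ] 0.0017003675484401082 61
 about hinge 0.7274311102349262 64
floor check 0.05150517340714689
```

View pics/ov10.png

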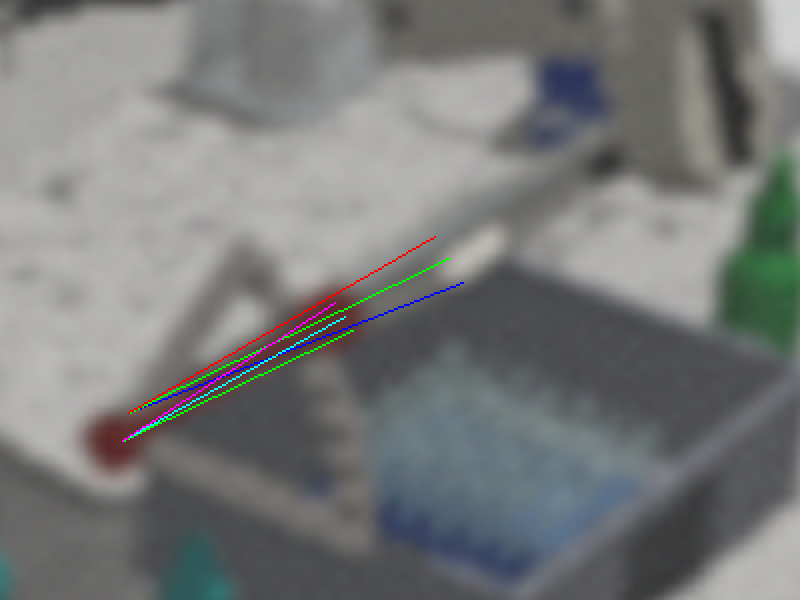

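```bash
python3 - <<'E'
from meas import *
S=np.load("s10.npz")
k=12;u0,v0,u1,v1=298,160,364,205
a=cv2.resize(S["img"][v0:v1,u0:u1,::-1],None,fx=k,fy=k,interpolation=cv2.INTER_CUBIC)
a=np.clip(a.astype(float)*1.4,0,255).astype(np.uint8); cv2.imwrite("pics/z10.png",a)
P=lambda X:tuple(int(q) for q in np.round((pix(S,X)-[u0,v0]+.5+[-1,.2])*k))
def wire(th,col):
    for z in(-.002,.006):
        q=[flap(0,z,.087,th),flap(.133,z,.087,th),flap(.133,z,-.087,th)]
        for i in range(2): cv2.line(a,P(q[i]),P(q[i+1]),col,1)
wire(.715,(0,255,0)); wire(.765,(0,0,255))
cv2.imwrite("pics/z10w.png",a)
E
```

```text
(no output)
```

View pics/z10.png

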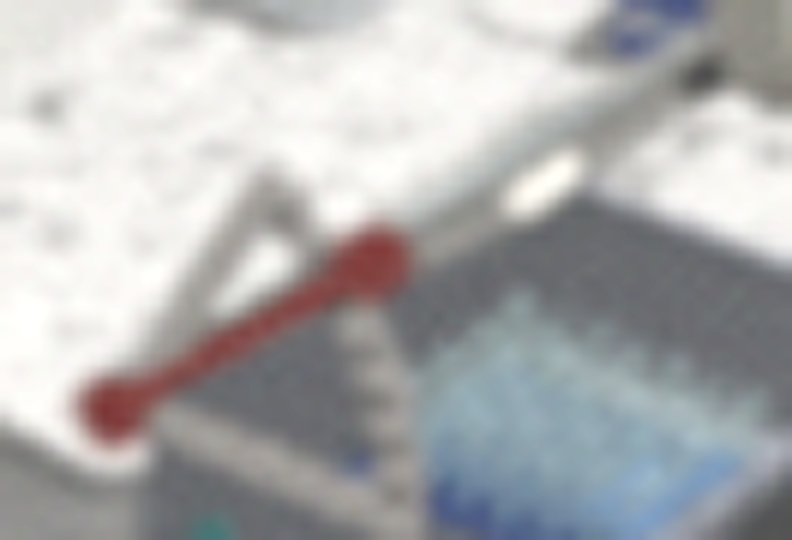

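View pics/z10w.png

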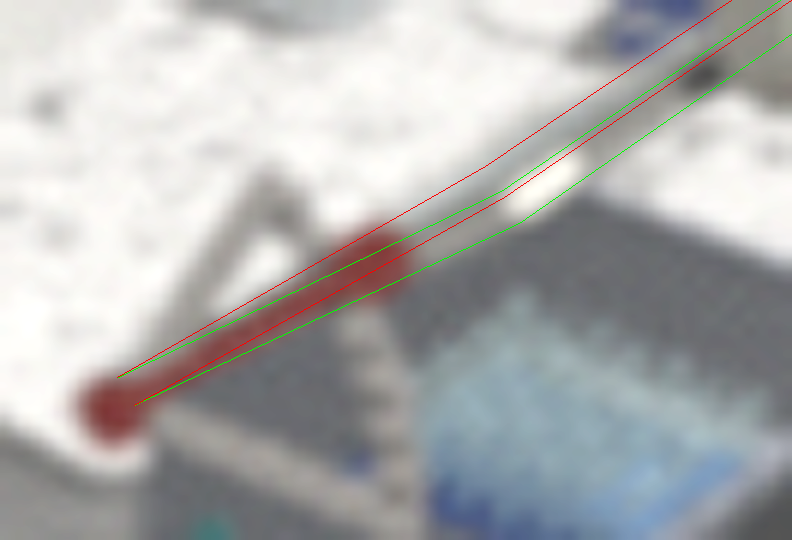

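```bash
python3 - <<'E'
from meas import *
from scipy.optimize import minimize
D=[("S",np.load(f)) for f in("scene0.npz","s1.npz","s10.npz")]; T=[("T",np.load("top0.npz")),("T",np.load("t10.npz"))]
def blobs(d,box,near):
    im=d["img"].astype(float); red=np.clip(im[...,0]-1.6*np.maximum(im[...,1],im[...,2]),0,None)
    out=[]
    for (u,v) in near:
        c=np.array([u,v],float); 
        for _ in range(6):
            vv,uu=np.mgrid[int(c[1])-4:int(c[1])+6,int(c[0])-4:int(c[0])+6]; k=((uu-c[0])**2+(vv-c[1])**2<4.0**2)*red[vv,uu]
            c=np.array([(uu*k).sum(),(vv*k).sum()])/k.sum()
        out.append(c)
    return out
obs=[]
for n,d in D: b=blobs(d,None,((307,193.5),(328.5,181.5))); print(n,np.round(b,2)); obs.append((d,b))
for n,d in T: b=blobs(d,None,((334.6,203.8),(334.8,229.0))); print(n,np.round(b,2)); obs.append((d,b))
# measured vector pivot->tip in each view vs th
for th in(.70,.72,.74,.76,.78,.80):
    print(th,[np.round(pix(d,flap(.098,0,.095,th))-pix(d,flap(0,0,.095,th)),2) for d,_ in (obs[0],obs[3])])
print([np.round(b[1]-b[0],2) for d,b in obs])
E
```

```text
S [[307.29 193.15]
 [329.73 180.65]]
S [[307.35 193.56]
 [329.63 180.73]]
S [[307.47 193.51]
 [328.29 181.6 ]]
T [[334.35 204.65]
 [334.37 228.69]]
T [[334.35 204.88]
 [334.47 228.6 ]]
0.7 [array([ 23.3 , -10.49]), array([ 0.25, 26.15])]
0.72 [array([ 22.95, -11.11]), array([ 0.34, 25.66])]
0.74 [array([ 22.59, -11.73]), array([ 0.43, 25.15])]
0.76 [array([ 22.23, -12.35]), array([ 0.51, 24.63])]
0.78 [array([ 21.85, -12.96]), array([ 0.6, 24.1])]
0.8 [array([ 21.46, -13.56]), array([ 0.68, 23.56])]
[array([ 22.44, -12.49]), array([ 22.27, -12.82]), array([ 20.83, -11.91]), array([2.000e-02, 2.404e+01]), array([ 0.12, 23.72])]
```

Pointer estimates agree at about 0.765 (0.76–0.77). The flap is at about 0.715, from both kinematics and the image wireframe. I raise it by 0.05.

```bash
python3 - <<'E'
from h import *
arc(.715,.765,4,.5)
E
```

```text
tx 0.020 tz -0.048 ay -0.078 th 0.728
tx 0.020 tz -0.048 ay -0.078 th 0.740
tx 0.020 tz -0.048 ay -0.078 th 0.752
tx 0.021 tz -0.048 ay -0.078 th 0.765
```

```bash
python3 -m pendant '[[[0.02,0,-0.048,0,-0.08,0,1],[0.02,0,-0.048,0,-0.08,0,1],[0.02,0,-0.048,0,-0.08,0,1],[0.02,0,-0.048,0,-0.08,0,1],[0,0,0,0,0,0,1],[0,0,0,0,0,0,1],[0,0,0,0,0,0,1]]]'
python3 - <<'E'
from meas import *
s=arm.observe(); print(s["position"],s["force"],s["ft_torque"]); R=Ro.from_rotvec(s["ee_rot"]).as_matrix()
G=s["position"]+.003*R[:,2]; b=np.array([np.cos(BY),np.sin(BY)]); dx=(G[:2]-H[:2])@b; dz=G[2]-.05
print("theta kin",np.arctan2(dz,-dx)-.017,"r",np.hypot(dx,dz))
acc=[]
for i in range(6):
    S=arm.get_image("scene"); acc.append(S["img"].astype(float))
S["img"]=np.mean(acc,0).astype(np.uint8); np.savez("s11.npz",**S)
t=arm.get_image("top"); np.savez("t11.npz",**t)
k=12;u0,v0,u1,v1=298,155,364,203
a=cv2.resize(S["img"][v0:v1,u0:u1,::-1],None,fx=k,fy=k,interpolation=cv2.INTER_CUBIC)
a=np.clip(a.astype(float)*1.4,0,255).astype(np.uint8); cv2.imwrite("pics/z11.png",a)
P=lambda X:tuple(int(q) for q in np.round((pix(S,X)-[u0,v0]+.5+[-1,.2])*k))
def wire(th,col):
    for z in(-.002,.006):
        q=[flap(0,z,.087,th),flap(.133,z,.087,th),flap(.133,z,-.087,th)]
        for i in range(2): cv2.line(a,P(q[i]),P(q[i+1]),col,1)
wire(.74,(0,255,0)); wire(.765,(0,0,255))
cv2.imwrite("pics/z11w.png",a)
o=lambda p:[(290+x/5,170+y/5) for x,y in p]
X=topfit(t,o([(250,190),(340,195),(345,215),(245,258)])); dx=(X[:,:2]-H[:2])@b; a=np.arctan2(X[:,2]-.05,-dx); r=np.hypot(dx,X[:,2]-.05); print("depth about hinge",np.median(a-np.arcsin(.006/r)))
E
```

```text
clock: 19.83
position: [0.4141, -0.2434, 0.1702]
ee_rot: [-3.073, 0.082, 0.6]
force: [-1.8, -5.0, -1.6]
width: 0.148
[ 0.41414533 -0.24342802  0.17019375] [-1.76683233 -4.97737929 -1.5551059 ] [-1.01473657 -0.07011562  0.20726801]
theta kin 0.768881848378543 r 0.16596784209253962
depth about hinge 0.7887345788178581
```

View pics/z11.png

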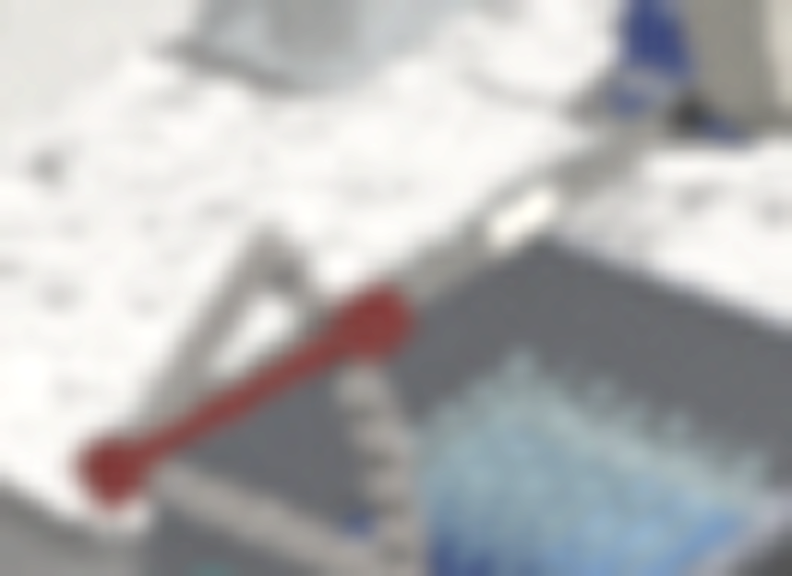

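View pics/z11w.png

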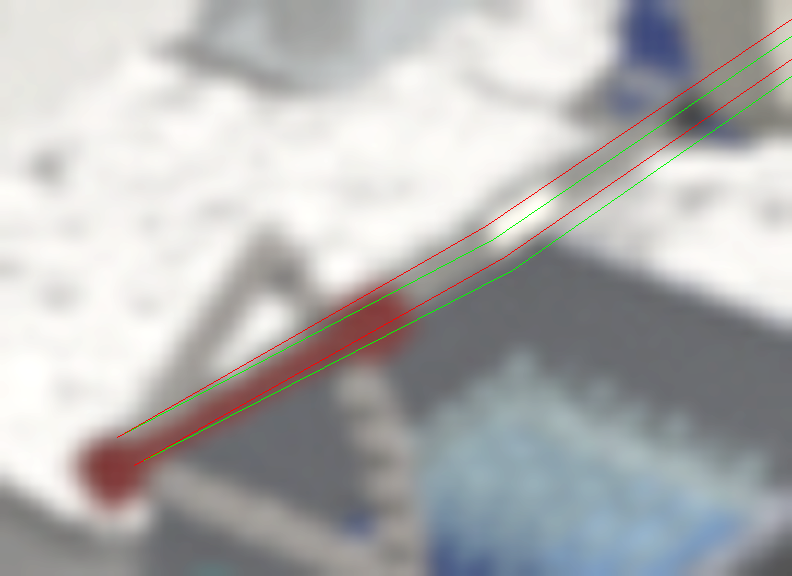

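The flap's side lies in line with the pointer: the flap's lower edge (410,300)–(500,248) continues the line from pivot (113,468) to tip (372,325). I check the residual with sub-pixel edge positions.

```bash
python3 - <<'E'
from meas import *
for f in("s10.npz","s11.npz"):
    d=np.load(f); g=cv2.cvtColor(d["img"],cv2.COLOR_RGB2GRAY).astype(float)
    print(f)
    for u in range(332,346): 
        print(u,g[160:190,u].astype(int))
    for th in(.70,.72,.74,.76,.78,.80):
        for z,n in((-.002,"low"),(.006,"up")):
            r=np.linspace(.05,.133,60); Q=np.array([pix(d,flap(x,z,.087,th)) for x in r]); Q=Q+[-1,.2]
            print(th,n,"v at u=334,336,338,340:",np.interp([334,336,338,340],Q[:,0],Q[:,1]).round(2))
E
```

```text
s10.npz
332 [172 177 176 174 175 176 178 178 177 175 169 173 178 176 170 162 152 141
 122 102  92  88  82  78  74  75  75  78  76  84]
333 [172 175 174 173 172 174 180 179 177 176 174 177 178 174 166 154 147 132
 114 104 105  98  86  80  77  76  77  75  78  85]
334 [172 172 175 172 173 177 180 180 180 175 175 178 177 174 163 151 141 121
 107 107 109 102  87  78  77  77  73  79  88  96]
335 [168 169 173 175 177 176 178 179 179 178 177 177 176 165 155 146 130 111
 102 109 107  95  82  78  75  76  79  80  88 107]
336 [163 162 170 176 175 175 175 179 178 179 179 176 170 157 145 137 118 104
 105 109 103  87  79  77  77  75  79  83  97 106]
337 [162 155 164 171 173 173 177 179 178 177 176 172 162 149 139 125 108 103
 107 105  96  83  76  73  74  78  85  98 101 106]
338 [168 159 155 165 173 175 178 179 180 173 168 160 149 142 131 117 107 105
 107 101  87  78  74  74  75  77  92 105 109 110]
339 [175 167 154 161 172 177 179 180 177 172 163 151 140 133 124 118 121 118
 108  94  82  80  77  76  80  87  97 109 112 117]
340 [178 172 160 160 170 175 177 179 174 166 155 143 135 126 123 138 151 143
[... 3263 characters left out ...]
8 180.08 179.18]
0.7 up v at u=334,336,338,340: [178.67 177.76 176.84 176.08]
0.72 low v at u=334,336,338,340: [181.02 180.05 179.09 178.12]
0.72 up v at u=334,336,338,340: [177.76 176.78 175.79 175.23]
0.74 low v at u=334,336,338,340: [180.14 179.1  178.06 177.03]
0.74 up v at u=334,336,338,340: [176.82 175.77 174.71 174.39]
0.76 low v at u=334,336,338,340: [179.22 178.11 177.01 176.1 ]
0.76 up v at u=334,336,338,340: [175.85 174.72 173.59 173.55]
0.78 low v at u=334,336,338,340: [178.28 177.1  175.91 175.25]
0.78 up v at u=334,336,338,340: [174.84 173.64 172.72 172.72]
0.8 low v at u=334,336,338,340: [177.3  176.04 174.78 174.41]
0.8 up v at u=334,336,338,340: [173.8  172.52 171.9  171.9 ]
```

```bash
python3 - <<'E'
from meas import *
for f in("scene0.npz","s1.npz","s10.npz","s11.npz"):
    d=np.load(f); im=d["img"].astype(float); red=np.clip(im[...,0]-1.5*np.maximum(im[...,1],im[...,2]),0,None)
    U=[];V=[];Wt=[]
    for u in range(305,334):
        v0=193.5-.56*(u-307.4); vv=np.arange(int(v0)-7,int(v0)+9); k=red[vv,u]
        if k.sum()>25: U.append(u);V.append((vv*k).sum()/k.sum());Wt.append(min(k.sum(),200))
    U=np.array(U);V=np.array(V); 
    p=np.polyfit(U,V,1,w=np.sqrt(Wt)); m=(U>=311)&(U<=324); q=np.polyfit(U[m],V[m],1)
    ths=np.linspace(.7,.85,151); sl=[];vm=[]
    for th in ths:
        a=pix(d,flap(0,0,.095,th)); b=pix(d,flap(.098,0,.095,th)); sl.append((b-a)[1]/(b-a)[0])
    print(f,"slope all %.4f bar %.4f"%(p[0],q[0]),"theta %.3f %.3f"%tuple(np.interp([-p[0],-q[0]],-np.array(sl),ths)),"v@319.. %.2f"%np.polyval(q,329))
    # direct: flap low edge minus pointer line extrapolated at u=336
    print("  pointer line at 334,336:",np.polyval(p,[334,336]).round(2),np.polyval(q,[334,336]).round(2))
for th in(.74,.75,.76,.77,.78):
    a=pix(d,flap(0,0,.095,th)); b=pix(d,flap(.098,0,.095,th)); L=lambda u:a[1]+(b-a)[1]/(b-a)[0]*(u-a[0])
    r=np.linspace(.05,.133,60); Q=np.array([pix(d,flap(x,-.002,.087,th)) for x in r])
    print(th,"low-edge minus pointer-line @334,336,338",[round(float(np.interp(u,Q[:,0],Q[:,1])-L(u)),2) for u in(334,336,338)])
E
```

```text
Traceback (most recent call last):
TypeError: expected non-empty vector for x
```

```bash
python3 - <<'E'
from meas import *
for f in("scene0.npz","s1.npz","s10.npz","s11.npz"):
    d=np.load(f); im=d["img"].astype(float); red=np.clip(im[...,0]-1.25*np.maximum(im[...,1],im[...,2]),0,None)
    U=[];V=[];Wt=[]
    for u in range(305,334):
        v0=193.5-.56*(u-307.4); vv=np.arange(int(v0)-7,int(v0)+9); k=red[vv,u]
        if k.sum()>15: U.append(u);V.append((vv*k).sum()/k.sum());Wt.append(min(k.sum(),200))
    U=np.array(U);V=np.array(V)
    p=np.polyfit(U,V,1,w=np.sqrt(Wt)); m=(U>=311)&(U<=324); q=np.polyfit(U[m],V[m],1) if m.sum()>5 else p
    ths=np.linspace(.7,.85,151); sl=[]
    for th in ths:
        a=pix(d,flap(0,0,.095,th)); b=pix(d,flap(.098,0,.095,th)); sl.append((b-a)[1]/(b-a)[0])
    print(f,len(U),m.sum(),"theta %.3f %.3f"%tuple(np.interp([-p[0],-q[0]],-np.array(sl),ths)))
    print("  pointer line at 334,336:",np.polyval(p,[334,336]).round(2),np.polyval(q,[334,336]).round(2))
for th in(.74,.75,.76,.77,.78):
    a=pix(d,flap(0,0,.095,th)); b=pix(d,flap(.098,0,.095,th)); L=lambda u:a[1]+(b-a)[1]/(b-a)[0]*(u-a[0])
    r=np.linspace(.05,.133,60); Q=np.array([pix(d,flap(x,-.002,.087,th)) for x in r])
    print(th,"low-edge minus pointer-line",[round(float(np.interp(u,Q[:,0],Q[:,1])-L(u)),2) for u in(334,336,338)])
E
```

```text
scene0.npz 21 6 theta 0.756 0.772
  pointer line at 334,336: [178.49 177.39] [177.95 176.79]
s1.npz 27 12 theta 0.765 0.774
  pointer line at 334,336: [178.4  177.27] [178.16 176.99]
s10.npz 27 14 theta 0.762 0.769
  pointer line at 334,336: [178.6  177.48] [178.38 177.24]
s11.npz 27 14 theta 0.764 0.771
  pointer line at 334,336: [178.56 177.44] [178.33 177.18]
0.74 low-edge minus pointer-line [0.55, 0.56, 0.56]
0.75 low-edge minus pointer-line [0.59, 0.6, 0.6]
0.76 low-edge minus pointer-line [0.63, 0.64, 0.64]
0.77 low-edge minus pointer-line [0.67, 0.68, 0.68]
0.78 low-edge minus pointer-line [0.71, 0.72, 0.72]
```

The flap's lower edge sits 0.45–0.6 px below the pointer line, against 0.65 px expected when aligned, which is within about 0.005 rad. The pointer has not moved (0.756–0.765 in every frame). I do a last check that it is still, with an overall view, then hand in.

```bash
python3 -m pendant '[[[0,0,0,0,0,0,1],[0,0,0,0,0,0,1],[0,0,0,0,0,0,1],[0,0,0,0,0,0,1],[0,0,0,0,0,0,1],[0,0,0,0,0,0,1]]]'
python3 - <<'E'
from h import *
s=arm.observe(); print(abs(s["dq"]).max(),s["width"]); shot("scene","final")
E
```

```text
clock: 20.68
position: [0.4142, -0.2434, 0.1702]
ee_rot: [-3.073, 0.082, 0.599]
force: [-1.9, -5.2, -2.6]
width: 0.153
0.0016683716191873605 0.1526538344939814
```

View pics/final.png

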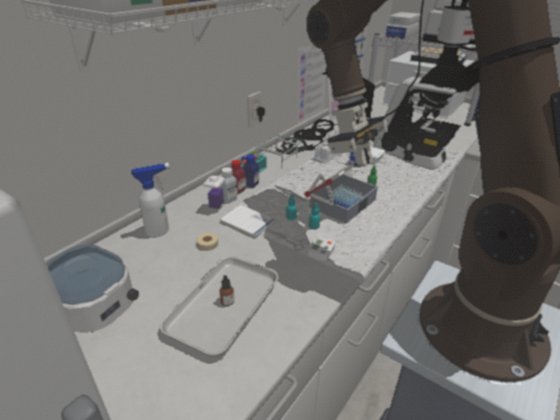

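The bottle stands in the tray at (227,290), the flap is held in line with the pointer at (330,183), and the other things are in place. I hand in.

```bash
python3 -c "
from cell import arm
print(arm.sign_off())"
```

```text
the job is handed in; nothing more can be done
None
```

I stood the brown bottle upright in the steel tray, lowering it until it touched the floor (12.6 N at contact) before letting go. I then raised the flap by its handle to the pointer and handed in at about 21 s with the gripper still holding it.

**Last checks:**
- **Flap angle:** it reads about 0.769 rad from the arm's position and about 0.764 rad from its lower edge in the scene picture. Compared directly in the picture, the flap edge and the pointer line agree within about 0.005 rad.
- **Pointer:** it reads 0.756–0.765 rad from a fit over its whole length, about 0.77 rad from the bar alone, and did not shift between the first and last pictures.
- **Stillness:** the arm was still and the grip held, with about 5 N of sideways force left on the handle.
- **Bench:** the bottle stands in the tray and nothing else looks moved in the last overall picture.

**Checks that disagreed:** the noisier top-camera depth put the flap at about 0.79 rad, and the flap's upper edge in the picture also suggested about 0.79. I gave both less weight: the depth is noisy, and the upper edge blurs into the flap's top face when seen nearly edge-on.

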